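# Press a bearing bush home with a pump-action bar clamp

## Robot

A 6-joint arm with a two-finger parallel gripper is mounted at the origin on a cart in front of the work surface, level with it; the furniture and walls round the work are solid. World frame = base frame: x ahead of the robot, y to its left, z up, the work surface at z = 0. Lengths are in mm, angles in rad, forces in N, time in s.
With the tool pointing down it reaches from about 400 to 825 mm from the base axis. Payload 7 kg.
Tool frame: the origin (TCP) lies between the finger pads; the fingertips stand 8 mm ahead of it and the grasp point (between the pads) lies 11 mm behind it; y points along the fingers, z is the direction in which the jaws open and shut, and the axes are right-handed (so a half turn about y gives the same grasp; the last joint's range is limited). The gripper opens to 85 mm and grips with 20 to 120 N. Pads are 22 mm wide; open, the fingers measure 114 mm over their backs; the gripper's body (76 mm by 85 mm) begins 54 mm behind the grasp point. The pads swing forward as they close: fully open they stand 13 mm farther back than shut.
Start: joints at [1.418, 0.359, 0.012, 0, -1.224, -0.288], TCP at [288.003, 610.45, 239.302] pointing down, gripper open.
Joint ranges: [-3.07, 3.07], [-1.43, 2.12], [-1.02, 1.25], [-3.03, 1.67], [-3.05, -0], [-3.03, 3.03]. Speed limits (rad/s): [2.39, 2.39, 3.01, 3.14, 3.14, 3.14].

## Interface

Orientations are given as a 3x3 rotation matrix whose columns are the frame's x, y, z axes.
In Python, from rig import telemetry, snapshot, camera_info, bot gives the robot as it stands.
- The arm moves only by the tool carry_out, never from a script. Its argument "steps" is a list of rows, each a list of 2 entries, a list of its own where there are three numbers: the shift along the world's x, y, z in cm, then the turn about the world's z in degrees. In form: [[[dx, dy, dz], roll], ...]. A call has 1 to 20 rows; each row is the pose to reach, as a shift and turn from the pose measured when the call began; what a row does not reach only later rows make up. A row lasts 1/8 s, in which the tool goes at most 62.5 mm and 10.7 degrees, less where a joint would pass 70% of its speed; a pose out of reach is approached as far as the arm can. A call with a gripper value outside its range is refused whole. "claw" is the closure in counts, from 0 (fully open) to 255 (shut), set as the call begins (left out, the last holds). The fingers move at their own pace and stop on an object; "squeeze" is the grip in N (left out, the last holds). Time passes only in rows, so rows that repeat a pose let the fingers close. It gives the time, the measured TCP pose, the force and the opening at its end, in the units of the state.
- telemetry.get_obs(): the state, without advancing time (a new reading comes with each control period).
- snapshot(name): name is "side" or "top" or "wrist"; returns the picture (384x512x3 uint8, red, green, blue); there is no depth.
- camera_info(name): a dict with "fov_y" (degrees; the focal length in pixels is half the picture's height over the tangent of half this angle, whatever the lens; pixels are square), "cx", "cy" (the principal point, pixels), "distortion" ([k1, k2, p1, p2, k3] as OpenCV has them; the pictures are not rectified), "view" (4x4, takes a point from world to camera coordinates). Camera axes: x right, y down, z forward; pixel columns grow to the right and rows downward; lengths in mm; the calibration is good to about 2 mm. A picture is of the moment at which its call begins: read the wrist's pose just before it. camera_info takes no time and is no camera call; for the wrist camera it gives the pose at the moment of the call.
- bot.hand_in(): hands the job in, once; it reports no verdict.
The state is a dict: "t": time; "joints": joint angles; "dq": joint speeds; "tau": joint torques, N m; "ee_pos": TCP position; "ee_rot": TCP orientation; "ft_force": force on the tool from outside, world axes, zero at the start; "wrist_torque": the same for the moment, N m; "gripper_width": finger opening in mm.
Only numpy, scipy, OpenCV 4.12 (cv2) and the standard library are available. Lean on these libraries where they do the work, as an engineer would, in place of code of your own. Each camera call takes 0.05 s, during which the arm holds its last target. There are 200 camera calls.

## Task

The aluminium bearing block stands in the pressing jig with its brass flanged bush only started in the bore. Pump the trigger of the jig's bar clamp until the jaw has pressed the bush firmly home, its flange tight against the block, and stop as soon as the trigger goes stiff so that the bush is not over-pressed. Then push the release lever back and slide the clamp head with it all the way to its rear stop, so that the block is free, leaving the block in its place and the things lying around undisturbed.

Things in the scene. Friction and masses are not known exactly. Their poses are not given: they have to be found in the camera images.
- jig: Bench pressing jig, fixed: 12 mm base plate with a bar clamp laid on its side. Origin on the bench under the bar's middle; z up; y along the bar, the way the jaw advances; x from the clamp's grip to the block. Plate x -30..74, y -122..122 mm. Steel ratchet bar x -5..9, z 35..55. Rear stand: y -112..-96, top z 61. Fixed jaw: x -16..68, y 87..112, top z 68.
- clamp_head (a joint): Slide of the dark grey clamp head along the bar, m: 0 at the rear stop, growing as it advances (+y of the jig), at most 0.046; about 0.040 with the bush home. Ratchets forward, 8 mm teeth, 5 N drag; goes back only while the release lever is pushed and the trigger is at rest. Housing top 66 mm above the bench; a fixed grip stands out behind the trigger to x = -104 mm.
- jaw_pad (a point): Centre of the face of the jaw's round rubber pad (30 mm across), 45 mm above the bench, level with the bush; it looks to +y of the jig.
- trigger (a joint): Light-metal trigger of the clamp head, hinged on an upright pin at x = 31 mm of the jig, rad: 0 at rest (sprung forward), 0.52 at its hard end stop. Squeezing swings its free end to -y of the jig, toward the grip; a full stroke advances the head about 8 mm; let it spring right back between strokes. Where in a stroke the ratchet takes hold differs from start to start.
- trigger_push (a point): Point on the trigger's front (+y) face, 100 mm from its pin, 45 mm above the bench; push it along -y of the jig, about 50 mm a stroke. Trigger 12 mm thick, z 36..60, tip 19 mm farther out. Needs 3 to 6 N while the jaw runs free, 5 to 9 N while the bush goes in; once it is home the trigger goes stiff before the end of its stroke: 8.5 N held here is then 20 N at the jaw, 19 N is 60 N.
- release_lever (a joint): Short light-metal release lever of the clamp head, ahead of the trigger and nearer the bar, on an upright pin, rad: 0 at rest (sprung forward), 0.30 pushed fully back. Pushed back with the trigger at rest it lifts the ratchet's pawls; pushed on, it carries the head back along the bar.
- lever_push (a point): Point on the release lever's front (+y) face, 45 mm above the bench; push it along -y of the jig: about 14 mm frees the ratchet, then the head follows, at 4 to 7 N, until it goes hard at the rear stop. Lever 8 mm thick, z 35..55, tip 13 mm farther out. From trigger_push at rest it lies 29 mm nearer the bar (+x) and 18 mm ahead (+y).
- block: Aluminium bearing block 42 x 27 x 56 mm (along x, y, z of the jig), loose between two low rails of the jig, its back at the fixed jaw. Origin at the centre of its underside, on the base plate, 12 mm above the bench. Its bore looks to -y of the jig, 33 mm above its underside.
- bush (a joint): How far the bush is pressed in, in m: 0 with its flange 9 mm off the block, 0.009 home with the flange tight on the block. It starts between 0 and 0.003 and goes in with about 10 N. Pressed firmly home means more than 20 N at the jaw; more than 60 N over-presses it.
- bush_face (a point): Centre of the outer face of the brass bush's flange (26 mm across, 5 mm thick), facing the jaw pad, 45 mm above the bench.
- hex_key: Bent dark steel hex key 30 x 84 x 4 mm lying on the bench, not needed; origin at the centre of its underside.
- spare_bush: A second brass flanged bush, 26 mm across and 17 mm high, standing on its flange on the bench, not needed; origin at the centre of its underside.
- caliper: Steel vernier caliper 68 x 220 x 12 mm lying on the bench, not needed; origin at the centre of its underside.
- screwdriver: Screwdriver 27 x 182 x 27 mm lying on the bench, not needed; origin at the centre of its underside.
- tape_roll: Roll of black tape 58 mm across and 19 mm high on the bench, not needed; origin at the centre of its underside.
Mind the look-alikes: they are no part of the job. There is more than one size of the block; the one meant has the size given above.

How it is judged:
By the outcome, as a careful person would: the job done as asked, in the order asked, and still so for the second after the job is handed in, with the robot touching nothing.
It also fails if it takes over 48 s, if anything falls off the work surface, if the arm or the gripper's body presses on something with over 40 N, if the wrist force passes 120 N, or if a joint passes its speed limit or range.

## Working session

There is one attempt and no reset: what is moved stays moved. The work goes in short steps, Python scripts to look and compute and a tool call to move; the robot and the scene stay as the last step left them, time stands still between calls to the robot, and variables do not carry over. Pictures are saved under pics/ and viewed, about 8 in all and at most 12, crops included, and the job is handed in when it is done.

Besides the shell and the picture viewer there is one more tool, called after "Request:" as a command line: name --argument value ..., lists and objects as JSON in quotes. carry_out: Moves the arm, as the interface text tells. Its arguments: {"type":"object","properties":{"steps":{"type":"array","items":{"type":"array"}},"claw":{"type":"number"},"squeeze":{"type":"number"}},"required":["steps"]}

```bash
mkdir -p pics; ls
cat > h.py <<'E'
import sys,json,cv2,numpy as np
sys.path.insert(0,'.')
from rig import telemetry,snapshot,camera_info,bot
def K(c):
    f=192/np.tan(np.radians(c['fov_y'])/2); return np.array([[f,0,c['cx']],[0,f,c['cy']],[0,0,1.]])
def ray(c,px,z):
    n=cv2.undistortPoints(np.array([[px]],float),K(c),np.array(c['distortion']))[0,0]
    V=np.array(c['view']);R,t=V[:3,:3],V[:3,3]
    o=-R.T@t; d=R.T@np.array([*n,1.]); return o+d*(z-o[2])/d[2]
def proj(c,P):
    V=np.array(c['view']);P=np.atleast_2d(P).astype(float)
    return cv2.projectPoints(P,cv2.Rodrigues(V[:3,:3])[0],V[:3,3],K(c),np.array(c['distortion']))[0][:,0]
E
python3 - <<'E'
from h import *
o=telemetry.get_obs();print(o)
for n in ('top','side','wrist'):
    c=camera_info(n);im=snapshot(n);cv2.imwrite(f'pics/{n}0.png',cv2.resize(im[...,::-1],(800,600),interpolation=cv2.INTER_CUBIC));print(n,c['fov_y'],c['cx'],c['cy'],c['distortion'],np.round(c['view'],3).tolist())
E
```

```text
pics
{'t': 0.0, 'joints': array([ 1.41809340e+00,  3.59410101e-01,  1.10715033e-02, -3.49723998e-04,
       -1.22410060e+00, -2.88102686e-01]), 'dq': array([-0.00117464,  0.00083074, -0.00045801,  0.00076705,  0.00064251,
        0.00164555]), 'tau': array([-1.74002133e-03, -5.83314085e+01,  2.93408722e+01,  6.93671241e+00,
       -6.13878845e-03, -2.80091939e-05]), 'ee_pos': array([287.82351272, 610.04758548, 238.35423647]), 'ee_rot': array([[-9.04357449e-01, -5.74983153e-04, -4.26775438e-01],
       [ 4.26775798e-01, -1.57370664e-03, -9.04356092e-01],
       [-1.51629824e-04, -9.99998596e-01,  1.66858222e-03]]), 'ft_force': array([-0.15425582, -0.15871379,  0.72435063]), 'wrist_torque': array([ 0.06996745, -0.00833855,  0.03472996]), 'gripper_width': 85.4925526390591}
top 54.844370726688865 252.43404351861284 190.38449155226 [-0.07309847  0.          0.          0.          0.        ] [[-0.003, -1.0, -0.016, -44.779], [-0.993, 0.005, -0.121, 470.327], [0.121, 0.016, -0.993, 930.384], [0.0, 0.0, 0.0, 1.0]]
side 56.321881650498426 260.1127827843111 186.41219597346935 [-0.00880434  0.          0.          0.          0.        ] [[-0.998, -0.066, -0.014, 479.699], [-0.011, 0.359, -0.933, 76.124], [0.067, -0.931, -0.359, 847.642], [0.0, 0.0, 0.0, 1.0]]
wrist 67.96339972780255 255.67435222916393 188.91536249659032 [0.00307331 0.         0.         0.         0.        ] [[-0.427, -0.904, 0.002, 675.093], [-0.867, 0.41, 0.282, -36.63], [-0.256, 0.118, -0.959, 379.617], [0.0, 0.0, 0.0, 1.0]]
```

View pics/top0.png

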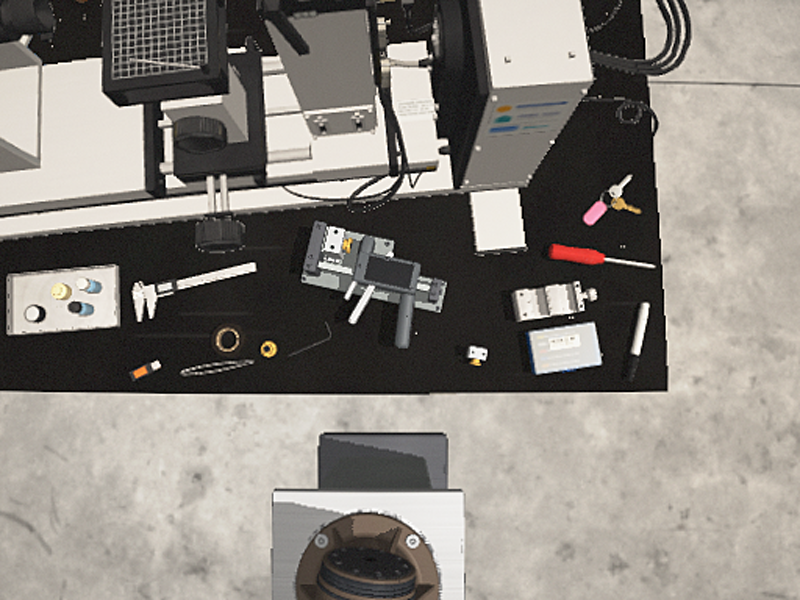

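View pics/side0.png

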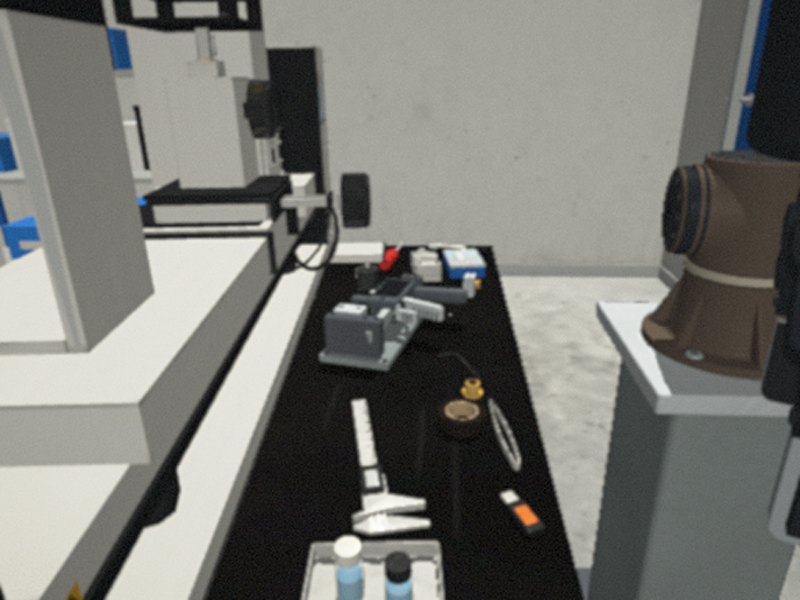

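The top view shows the jig near (373,268) of the 800x600 image. The fixed jaw is at the left (313,250), the trigger at (362,303), the lever at (350,290) and the grip at (404,320). The side view is coarse. I'll zoom in on the jig.

Run:
```python
from h import *
im=cv2.imread('pics/top0.png')
im=snapshot('top')[...,::-1]
x0,y0=185,133
c=im[y0:y0+96,x0:x0+115]
c=cv2.resize(c,None,fx=6.5,fy=6.2,interpolation=cv2.INTER_CUBIC)
cv2.imwrite('pics/top1.png',cv2.convertScaleAbs(c,alpha=1.5,beta=20));print(c.shape)
c=camera_info('top')
for p in [(305,283),(440,310),(404,345),(362,303),(268,349),(228,339),(325,325),(477,354)]: print(p,ray(c,(p[0]*.64,p[1]*.64),10).round())
```

```text
(595, 748, 3)
(305, 283) [498. 106.  10.]
(440, 310) [ 451. -123.   10.]
(404, 345) [392. -62.  10.]
(362, 303) [463.   8.  10.]
(268, 349) [386. 167.  10.]
(228, 339) [403. 236.  10.]
(325, 325) [426.  71.  10.]
(477, 354) [ 377. -184.   10.]
```

View pics/top1.png

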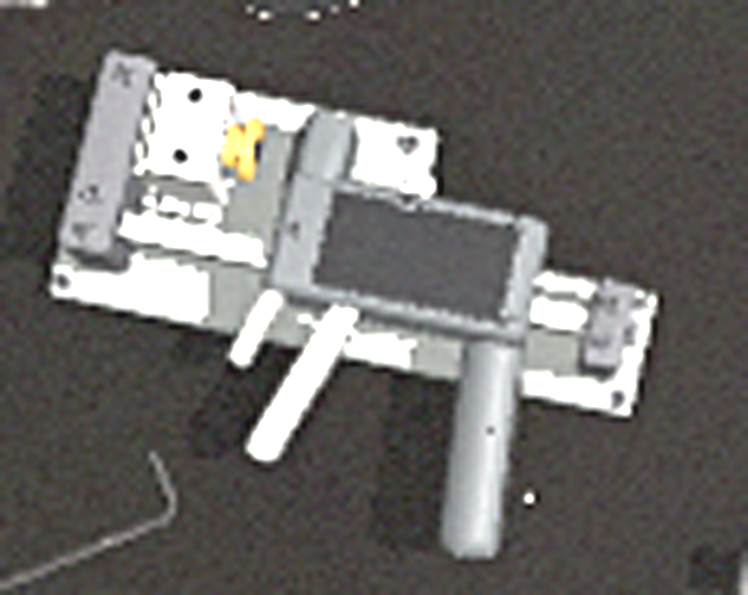

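The crop shows plate corners at (50,295) and (634,412). The fixed jaw's top corners are at (108,52), (157,60), (60,245) and (110,258). The trigger runs from (345,310) to its tip at (262,455), and the lever's tip is at (238,362). Next I'll fit the jig pose.

```bash
cat >> h.py <<'E'
def J(p,P):
    a=p[2];R=np.array([[np.cos(a),-np.sin(a),0],[np.sin(a),np.cos(a),0],[0,0,1]]);return np.atleast_2d(P)@R.T+np.array([p[0],p[1],0])
E
python3 - <<'E'
from h import *
from scipy.optimize import least_squares
c=camera_info('top')
pts=[((-30,122,12),(50,295)),((-30,-122,12),(634,412)),((68,112,68),(108,52)),((68,87,68),(157,60)),((-16,112,68),(60,243)),((-16,87,68),(110,256))]
P=np.array([a for a,b in pts],float);U=np.array([(185+b[0]/6.5-.5,133+b[1]/6.2-.5) for a,b in pts])
f=lambda p:(proj(c,J(p,P))-U).ravel()
s=least_squares(f,[500,0,-.2]);p=s.x;print(p,np.degrees(p[2]),s.fun.reshape(-1,2).round(2).tolist())
np.save('jig.npy',p)
def cr(u): u=np.array(u);return (185+(u[0]+.5-0)/6.5*1-.5, 133+(u[1])/6.2-.5)
def toj(px,z):
    w=ray(c,(185+px[0]/6.5-.5,133+px[1]/6.2-.5),z); a=p[2];d=w[:2]-p[:2];return (w.round(1),(d[0]*np.cos(a)+d[1]*np.sin(a)).round(1),(-d[0]*np.sin(a)+d[1]*np.cos(a)).round(1))
for n,px,z in [('trig front tip',(248,445),60),('trig back tip',(280,462),60),('trig root front',(325,312),60),('trig root back',(357,322),60),('lever tip front',(231,358),55),('lever tip back',(248,367),55),('lever root front',(262,295),55),('grip tip',(470,555),55),('key corner',(178,515),2),('key end',(155,455),2),('pad front/flange',(232,150),58),('head front',(283,230),66),('rear head',(545,240),66),('block l',(155,75),68),('block r',(235,85),68)]: print(n,*toj(px,z))
print(J(p,[(-30,122,0),(74,122,0),(-104,0,0)]).round())
E
```

```text
[ 5.04277841e+02 -1.09070470e+01 -2.11090528e-01] -12.094596377319945 [[-0.5, 0.01], [-0.11, -0.13], [-0.81, -0.69], [1.23, -0.06], [-0.91, 0.48], [1.06, 0.37]]
trig front tip [431.7  27.2  60. ] -78.9 22.0
trig back tip [424.8  14.8  60. ] -83.1 8.5
trig root front [485.6  -2.3  60. ] -20.0 4.5
trig root back [481.5 -14.7  60. ] -21.5 -8.5
lever tip front [467.7  34.5  55. ] -45.3 36.7
lever tip back [463.9  27.8  55. ] -47.6 29.4
lever root front [493.5  22.6  55. ] -17.6 30.5
grip tip [387.4 -57.9  55. ] -104.5 -70.4
key corner [406.7  61.2   2. ] -110.5 50.1
key end [432.5  70.9   2. ] -87.4 64.9
pad front/flange [553.3  34.4  58. ] 38.4 54.6
head front [518.4  13.6  66. ] 8.6 26.9
rear head [513.6 -87.4  66. ] 25.2 -72.8
block l [582.6  63.7  68. ] 60.9 89.4
block r [578.1  32.5  68. ] 63.1 57.9
[[501. 115.   0.]
 [602.  93.   0.]
 [403.  11.   0.]]
```

Request:
carry_out --steps '[[[3, -5, 0], 5], [[5, -11, 0], 10], [[6, -17, 0], 13.2], [[8, -23, 0], 13.2], [[9.5, -29, 0], 13.2], [[11, -35, 0], 13.2], [[13, -41, 0], 13.2], [[14.5, -47, -2], 13.2], [[15.5, -52, -5], 13.2], [[16, -55.8, -9], 13.2], [[16, -55.8, -11.5], 13.2], [[16, -55.8, -11.5], 13.2], [[16, -55.8, -11.5], 13.2], [[16, -55.8, -11.5], 13.2]]' --claw 255 --squeeze 20

```text
t: 1.95
ee_pos: [448.7, 53.1, 124.9]
ee_rot: [[-0.978, 0.002, -0.208], [0.208, 0.0, -0.978], [-0.002, -1.0, -0.0]]
ft_force: [0.2, -0.3, 0.1]
gripper_width: 0.0
```

```bash
cat >> h.py <<'E'
p=np.load('jig.npy')
def wj(w):
    a=p[2];d=np.array(w[:2])-p[:2];return np.round([d[0]*np.cos(a)+d[1]*np.sin(a),-d[0]*np.sin(a)+d[1]*np.cos(a)],1)
E
python3 - <<'E'
from h import *
o=telemetry.get_obs();print(o['t'],o['ee_pos'],o['ee_rot'].round(3).tolist(),o['ft_force'],o['gripper_width'],wj(o['ee_pos']))
c=camera_info('wrist');im=snapshot('wrist');cv2.imwrite('pics/w1.png',cv2.resize(im[...,::-1],(800,600),interpolation=cv2.INTER_CUBIC))
for P in J(p,[(-30,122,12),(-30,-122,12),(-64,18,60),(-35,36,55),(-16,87,68)]):print(proj(c,P)*1.5625)
E
```

```text
1.95 [448.65754138  53.09863985 124.92847269] [[-0.978, 0.002, -0.208], [0.208, 0.0, -0.978], [-0.002, -1.0, -0.0]] [ 0.18924543 -0.32334281  0.14289745] 0.04853467763277782 [-67.8  50.9]
[[273.25607233 229.15219006]]
[[712.84276285 229.76815957]]
[[471.0388429  315.45539904]]
[[433.66365039 252.98151033]]
[[317.19735451 214.5666693 ]]
```

View pics/w1.png

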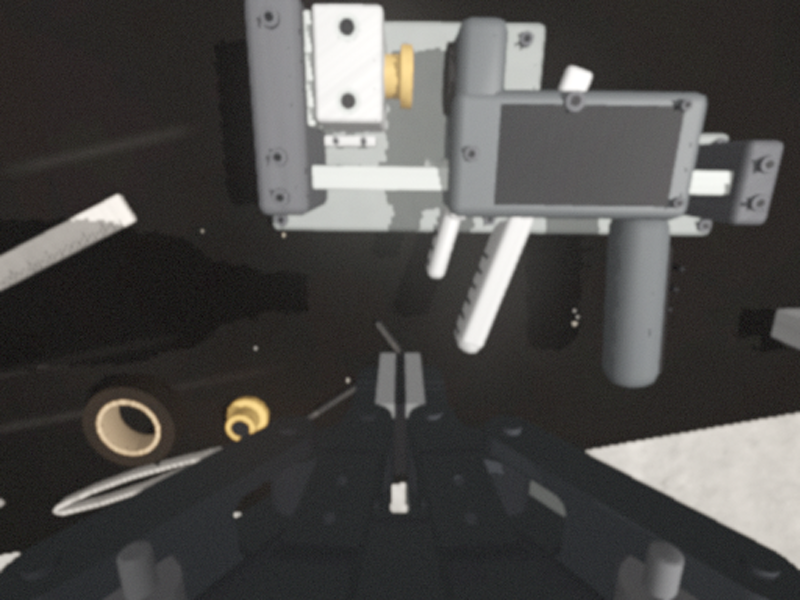

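Wrist view: the fit is confirmed. The trigger's front edge is at (466,315), the lever's face at (433,255), the pad face at (447,80) and the brass flange at (413,75), leaving a gap of about 16 mm. The fingers are at (400,380), clear of everything. Next I'll descend and approach the trigger.

Request:
carry_out --steps '[[[0, 0, -4], 0], [[0, 0, -7], 0], [[0, 0, -8.3], 0], [[0, 0, -8.3], 0], [[0, 0, -8.3], 0]]'

```text
t: 2.62
ee_pos: [449.3, 53.6, 42.8]
ee_rot: [[-0.978, 0.003, -0.207], [0.207, 0.001, -0.978], [-0.003, -1.0, -0.001]]
ft_force: [0.2, -1.3, -0.5]
gripper_width: -0.1
```

Request:
carry_out --steps '[[[-0.1, -0.5, 0], 0], [[-0.21, -1.0, 0], 0], [[-0.32, -1.5, 0], 0], [[-0.42, -2.0, 0], 0], [[-0.42, -2.0, 0], 0]]'

```text
t: 3.25
ee_pos: [445.3, 33.3, 43.0]
ee_rot: [[-0.978, 0.004, -0.208], [0.208, 0.001, -0.978], [-0.003, -1.0, -0.002]]
ft_force: [0.6, 1.3, 0.1]
gripper_width: -0.1
```

Request:
carry_out --steps '[[[-0.17, -0.8, 0], 0], [[-0.34, -1.6, 0], 0], [[-0.51, -2.4, 0], 0], [[-0.68, -3.2, 0], 0], [[-0.85, -4.0, 0], 0], [[-0.94, -4.4, 0], 0], [[-0.94, -4.4, 0], 0]]'

```text
t: 4.12
ee_pos: [436.8, -9.3, 43.0]
ee_rot: [[-0.978, 0.006, -0.209], [0.209, 0.004, -0.978], [-0.005, -1.0, -0.005]]
ft_force: [-2.9, 16.7, -2.8]
gripper_width: -0.1
```

Request:
carry_out --steps '[[[-0.06, -0.3, 0], 0], [[-0.06, -0.3, 0], 0]]'

```text
t: 4.38
ee_pos: [436.9, -10.1, 43.0]
ee_rot: [[-0.978, 0.008, -0.21], [0.21, 0.008, -0.978], [-0.007, -1.0, -0.009]]
ft_force: [-6.8, 25.0, -2.2]
gripper_width: -0.2
```

Request:
carry_out --steps '[[[0.2, 1.0, 0], 0], [[0.5, 2.4, 0], 0], [[0.8, 3.8, 0], 0], [[1.1, 5.2, 0], 0], [[1.1, 5.2, 0], 0]]'

```text
t: 5.0
ee_pos: [448.1, 42.8, 42.9]
ee_rot: [[-0.978, 0.008, -0.208], [0.208, 0.007, -0.978], [-0.006, -1.0, -0.009]]
ft_force: [-0.9, -0.0, -0.5]
gripper_width: -0.2
```

Run:
```python
from h import *
o=telemetry.get_obs();print(o['t'],o['ee_pos'],o['ft_force'],wj(o['ee_pos']))
im=snapshot('top')[...,::-1];c=cv2.resize(im[125:205,185:285],(400,320),interpolation=cv2.INTER_CUBIC)
w=snapshot('wrist')[...,::-1];w=cv2.resize(w,(800,600))[0:450,:]
cv2.imwrite('pics/w2.png',w);cv2.imwrite('pics/t2.png',c)
```

```text
5.0 [448.06428362  42.81181034  42.945346  ] [-0.85282859 -0.04731925 -0.51557859] [-66.2  40.7]
```

View pics/w2.png

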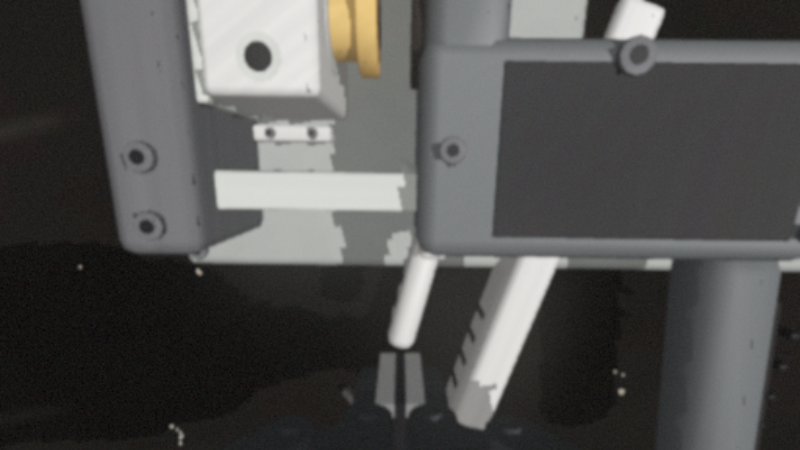

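The wrist view shows that stroke 1 advanced the head about 8 mm. The pad face is at x=413 and the flange at 382, so the gap is about 9 mm. The trigger has sprung back and everything looks as expected. Starting stroke 2.

Request:
carry_out --steps '[[[-0.17, -0.8, 0], 0], [[-0.34, -1.6, 0], 0], [[-0.51, -2.4, 0], 0], [[-0.68, -3.2, 0], 0], [[-0.85, -3.9, 0], 0], [[-0.91, -4.2, 0], 0], [[-0.91, -4.25, 0], 0]]'

```text
t: 5.98
ee_pos: [439.0, -0.4, 43.0]
ee_rot: [[-0.978, 0.009, -0.21], [0.21, 0.009, -0.978], [-0.007, -1.0, -0.01]]
ft_force: [-0.8, 7.6, -2.1]
gripper_width: -0.1
```

Request:
carry_out --steps '[[[-0.03, -0.15, 0], 0], [[-0.03, -0.15, 0], 0]]'

```text
t: 6.22
ee_pos: [439.1, -1.1, 43.0]
ee_rot: [[-0.977, 0.011, -0.211], [0.211, 0.011, -0.977], [-0.008, -1.0, -0.013]]
ft_force: [-2.0, 14.1, -2.3]
gripper_width: -0.4
```

Request:
carry_out --steps '[[[0.2, 1.0, 0], 0], [[0.5, 2.4, 0], 0], [[0.8, 3.8, 0], 0], [[1.1, 5.2, 0], 0], [[1.1, 5.2, 0], 0]]'

```text
t: 6.85
ee_pos: [450.2, 51.9, 42.9]
ee_rot: [[-0.978, 0.011, -0.21], [0.21, 0.011, -0.978], [-0.008, -1.0, -0.013]]
ft_force: [-0.2, 0.3, -0.5]
gripper_width: -0.1
```

Run:
```python
from h import *
o=telemetry.get_obs();print(o['t'],o['ee_pos'],o['ft_force'],wj(o['ee_pos']))
w=snapshot('wrist')[...,::-1];w=cv2.resize(w,(800,600))[0:450,:]
cv2.imwrite('pics/w3.png',w)
```

```text
6.85 [450.23303725  51.89164605  42.92103365] [-0.21120025  0.33130164 -0.5420905 ] [-66.   50.1]
```

View pics/w3.png

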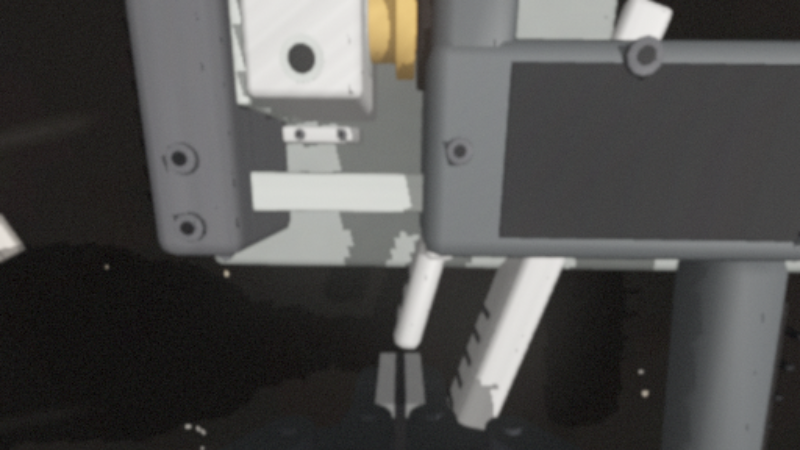

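Wrist view: the pad (x≈418) almost touches the flange (416), and the flange is still about 8 mm off the block. I'll push stroke 3 carefully.

Request:
carry_out --steps '[[[-0.15, -0.7, 0], 0], [[-0.3, -1.4, 0], 0], [[-0.45, -2.1, 0], 0], [[-0.55, -2.6, 0], 0], [[-0.64, -3.0, 0], 0], [[-0.71, -3.3, 0], 0], [[-0.76, -3.55, 0], 0], [[-0.76, -3.55, 0], 0]]'

```text
t: 7.9
ee_pos: [441.5, 15.8, 42.7]
ee_rot: [[-0.977, 0.009, -0.211], [0.211, 0.011, -0.977], [-0.007, -1.0, -0.013]]
ft_force: [-6.5, 10.6, 1.8]
gripper_width: -0.1
```

Request:
carry_out --steps '[[[-0.04, -0.2, 0], 0], [[-0.08, -0.4, 0], 0], [[-0.08, -0.4, 0], 0]]'

```text
t: 8.28
ee_pos: [440.8, 12.2, 42.8]
ee_rot: [[-0.977, 0.01, -0.212], [0.212, 0.013, -0.977], [-0.007, -1.0, -0.015]]
ft_force: [-2.1, 8.9, 0.1]
gripper_width: -0.1
```

Request:
carry_out --steps '[[[-0.03, -0.15, 0], 0], [[-0.05, -0.25, 0], 0], [[-0.05, -0.25, 0], 0]]'

```text
t: 8.65
ee_pos: [440.5, 10.1, 42.8]
ee_rot: [[-0.977, 0.011, -0.213], [0.213, 0.014, -0.977], [-0.008, -1.0, -0.016]]
ft_force: [-1.8, 9.9, -1.3]
gripper_width: -0.0
```

Request:
carry_out --steps '[[[-0.02, -0.1, 0], 0], [[-0.04, -0.2, 0], 0], [[-0.04, -0.2, 0], 0]]'

```text
t: 9.02
ee_pos: [440.4, 8.5, 42.9]
ee_rot: [[-0.977, 0.012, -0.213], [0.213, 0.016, -0.977], [-0.009, -1.0, -0.018]]
ft_force: [-1.6, 9.8, -1.2]
gripper_width: 0.3
```

Request:
carry_out --steps '[[[-0.02, -0.1, 0], 0], [[-0.03, -0.15, 0], 0], [[-0.03, -0.15, 0], 0]]'

```text
t: 9.4
ee_pos: [440.4, 7.5, 42.9]
ee_rot: [[-0.977, 0.013, -0.214], [0.214, 0.017, -0.977], [-0.009, -1.0, -0.019]]
ft_force: [-2.6, 9.5, -1.3]
gripper_width: -0.3
```

Request:
carry_out --steps '[[[-0.02, -0.1, 0], 0], [[-0.02, -0.1, 0], 0]]'

```text
t: 9.65
ee_pos: [440.4, 6.9, 42.9]
ee_rot: [[-0.977, 0.014, -0.215], [0.215, 0.018, -0.976], [-0.01, -1.0, -0.021]]
ft_force: [-1.0, 8.8, -2.4]
gripper_width: -0.1
```

Request:
carry_out --steps '[[[-0.02, -0.12, 0], 0], [[-0.02, -0.12, 0], 0]]'

```text
t: 9.9
ee_pos: [440.4, 6.4, 43.0]
ee_rot: [[-0.976, 0.015, -0.215], [0.216, 0.02, -0.976], [-0.011, -1.0, -0.023]]
ft_force: [-2.7, 11.8, -1.8]
gripper_width: 0.4
```

Request:
carry_out --steps '[[[0.2, 1.0, 0], 0], [[0.5, 2.4, 0], 0], [[0.8, 3.8, 0], 0], [[1.12, 5.3, 0], 0], [[1.12, 5.3, 0], 0]]'

```text
t: 10.52
ee_pos: [451.8, 60.4, 42.9]
ee_rot: [[-0.977, 0.015, -0.214], [0.214, 0.02, -0.977], [-0.01, -1.0, -0.023]]
ft_force: [-0.1, -0.0, 0.0]
gripper_width: 0.2
```

Run:
```python
from h import *
o=telemetry.get_obs();print(o['t'],o['ee_pos'],o['ft_force'],wj(o['ee_pos']))
w=snapshot('wrist')[...,::-1];w=cv2.resize(w[0:290,100:480],None,fx=2.05,fy=2.05,interpolation=cv2.INTER_CUBIC)
cv2.imwrite('pics/w4.png',w)
```

```text
10.525 [451.82293434  60.37112192  42.87937564] [-0.11772848 -0.04394393  0.04769547] [-66.2  58.7]
```

View pics/w4.png

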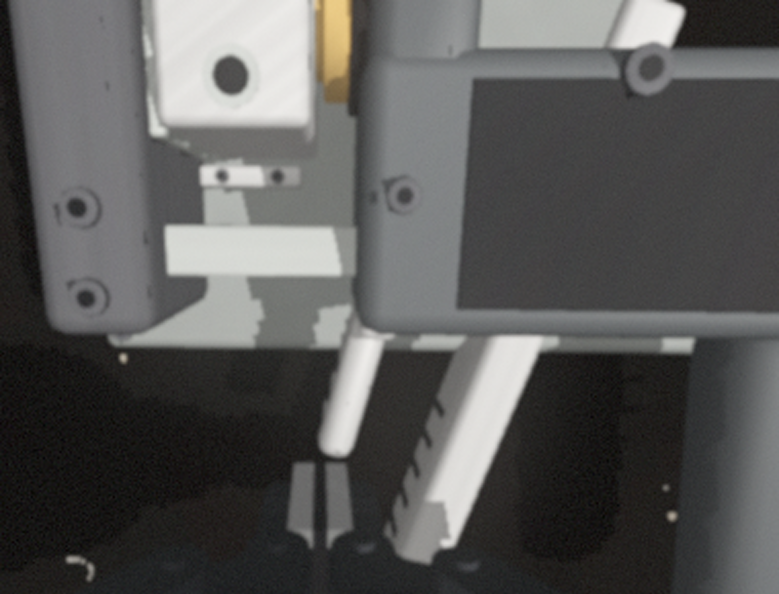

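Wrist view: the flange (325–350) is now only about 2 mm off the block face (≈313), and the trigger is back at rest. Stroke 4 is the last one, so I'll take it in small increments.

Request:
carry_out --steps '[[[-0.1, -0.5, 0], 0], [[-0.2, -0.9, 0], 0], [[-0.25, -1.2, 0], 0], [[-0.25, -1.2, 0], 0]]'

```text
t: 11.08
ee_pos: [448.8, 47.4, 42.8]
ee_rot: [[-0.977, 0.015, -0.215], [0.215, 0.02, -0.976], [-0.01, -1.0, -0.022]]
ft_force: [0.1, 1.4, -1.4]
gripper_width: 0.1
```

Request:
carry_out --steps '[[[-0.04, -0.2, 0], 0], [[-0.08, -0.4, 0], 0], [[-0.08, -0.4, 0], 0]]'

```text
t: 11.45
ee_pos: [448.1, 43.6, 42.9]
ee_rot: [[-0.977, 0.015, -0.215], [0.215, 0.02, -0.976], [-0.01, -1.0, -0.023]]
ft_force: [-1.6, 4.2, -0.7]
gripper_width: 0.0
```

Request:
carry_out --steps '[[[-0.04, -0.2, 0], 0], [[-0.06, -0.3, 0], 0], [[-0.06, -0.3, 0], 0]]'

```text
t: 11.82
ee_pos: [447.6, 41.0, 42.9]
ee_rot: [[-0.976, 0.015, -0.215], [0.215, 0.021, -0.976], [-0.01, -1.0, -0.024]]
ft_force: [-2.0, 5.7, -0.5]
gripper_width: -0.1
```

Request:
carry_out --steps '[[[-0.04, -0.2, 0], 0], [[-0.04, -0.2, 0], 0]]'

```text
t: 12.08
ee_pos: [447.4, 39.6, 42.9]
ee_rot: [[-0.976, 0.016, -0.215], [0.216, 0.022, -0.976], [-0.011, -1.0, -0.025]]
ft_force: [-1.8, 8.0, -0.2]
gripper_width: 0.1
```

Request:
carry_out --steps '[[[-0.04, -0.2, 0], 0], [[-0.04, -0.2, 0], 0]]'

```text
t: 12.32
ee_pos: [447.2, 38.4, 42.9]
ee_rot: [[-0.976, 0.016, -0.215], [0.216, 0.023, -0.976], [-0.011, -1.0, -0.026]]
ft_force: [-3.6, 9.3, -0.3]
gripper_width: -0.1
```

Request:
carry_out --steps '[[[-0.04, -0.2, 0], 0], [[-0.04, -0.2, 0], 0]]'

```text
t: 12.58
ee_pos: [446.9, 37.1, 42.9]
ee_rot: [[-0.976, 0.017, -0.216], [0.216, 0.024, -0.976], [-0.011, -1.0, -0.027]]
ft_force: [-2.9, 9.5, 0.1]
gripper_width: 0.1
```

Request:
carry_out --steps '[[[-0.05, -0.25, 0], 0], [[-0.05, -0.25, 0], 0]]'

```text
t: 12.82
ee_pos: [446.2, 35.3, 42.9]
ee_rot: [[-0.976, 0.017, -0.216], [0.216, 0.025, -0.976], [-0.011, -1.0, -0.028]]
ft_force: [-4.5, 9.7, 1.1]
gripper_width: -0.1
```

Request:
carry_out --steps '[[[-0.05, -0.25, 0], 0], [[-0.05, -0.25, 0], 0]]'

```text
t: 13.08
ee_pos: [445.5, 33.4, 42.9]
ee_rot: [[-0.976, 0.017, -0.216], [0.217, 0.025, -0.976], [-0.011, -1.0, -0.028]]
ft_force: [-3.7, 8.2, 0.5]
gripper_width: -0.2
```

Request:
carry_out --steps '[[[-0.05, -0.25, 0], 0], [[-0.05, -0.25, 0], 0]]'

```text
t: 13.32
ee_pos: [444.9, 31.6, 42.9]
ee_rot: [[-0.976, 0.017, -0.216], [0.217, 0.026, -0.976], [-0.011, -1.0, -0.029]]
ft_force: [-3.5, 9.5, 1.4]
gripper_width: 0.2
```

Request:
carry_out --steps '[[[-0.05, -0.25, 0], 0], [[-0.05, -0.25, 0], 0]]'

```text
t: 13.58
ee_pos: [444.4, 29.9, 42.9]
ee_rot: [[-0.976, 0.017, -0.217], [0.217, 0.028, -0.976], [-0.011, -0.999, -0.031]]
ft_force: [-5.0, 11.9, 1.1]
gripper_width: 0.2
```

Request:
carry_out --steps '[[[-0.03, -0.15, 0], 0], [[-0.03, -0.15, 0], 0]]'

```text
t: 13.82
ee_pos: [444.3, 29.5, 43.0]
ee_rot: [[-0.976, 0.018, -0.217], [0.217, 0.029, -0.976], [-0.011, -0.999, -0.032]]
ft_force: [-3.6, 11.0, 0.5]
gripper_width: -0.2
```

Request:
carry_out --steps '[[[-0.04, -0.2, 0], 0], [[-0.04, -0.2, 0], 0]]'

```text
t: 14.08
ee_pos: [444.0, 28.6, 43.0]
ee_rot: [[-0.976, 0.018, -0.217], [0.218, 0.031, -0.976], [-0.011, -0.999, -0.034]]
ft_force: [-4.2, 11.5, -0.3]
gripper_width: 0.0
```

Request:
carry_out --steps '[[[-0.03, -0.15, 0], 0], [[-0.05, -0.25, 0], 0], [[-0.05, -0.25, 0], 0]]'

```text
t: 14.45
ee_pos: [443.7, 27.3, 43.0]
ee_rot: [[-0.976, 0.019, -0.217], [0.218, 0.032, -0.975], [-0.011, -0.999, -0.036]]
ft_force: [-3.8, 12.9, -0.2]
gripper_width: -0.3
```

Request:
carry_out --steps '[[[-0.03, -0.15, 0], 0], [[-0.05, -0.25, 0], 0], [[-0.05, -0.25, 0], 0], [[-0.05, -0.25, 0], 0]]'

```text
t: 14.95
ee_pos: [443.4, 26.2, 43.1]
ee_rot: [[-0.976, 0.02, -0.217], [0.218, 0.034, -0.975], [-0.012, -0.999, -0.038]]
ft_force: [-5.1, 14.8, 0.2]
gripper_width: -0.1
```

Run:
```python
from h import *
o=telemetry.get_obs();f=o['ft_force'];print(o['t'],f,wj(o['ee_pos']),f@np.array([.2095,.978,0]))
w=snapshot('wrist')[...,::-1];w=cv2.resize(w[0:290,100:480],None,fx=2.05,fy=2.05,interpolation=cv2.INTER_CUBIC)
cv2.imwrite('pics/w5.png',w)
```

```text
14.95 [-5.12664803 14.81364258  0.17532847] [-67.3  23.6] 13.413709682699086
```

View pics/w5.png

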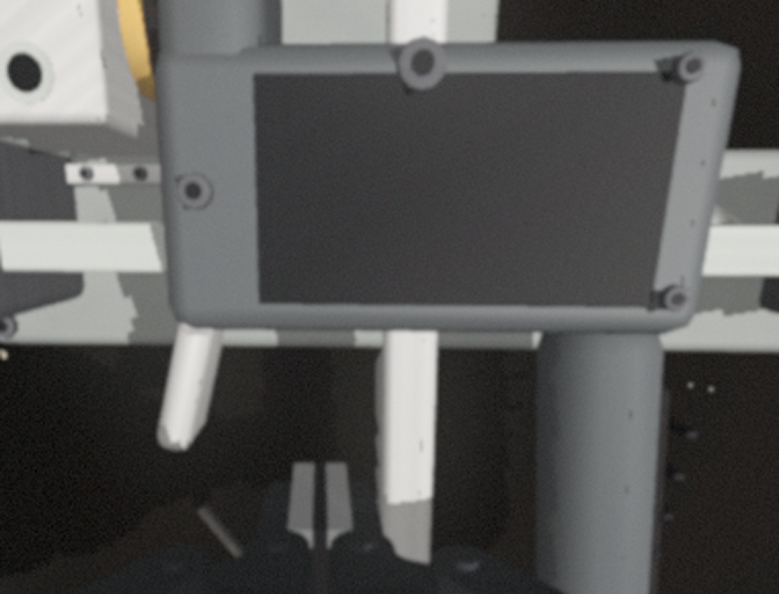

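The wrist view shows the trigger mid-stroke (x≈410), well short of its stop. The flange is tight on the block and 13.4 N is held, which is about 39 N at the jaw, so the bush is firmly home. I'll release and move to the front of the lever.

Request:
carry_out --steps '[[[0.2, 1.0, 0], 0], [[0.5, 2.4, 0], 0], [[0.8, 3.8, 0], 0], [[1.1, 5.2, 0], 0], [[1.26, 5.87, 0], 0], [[1.26, 5.87, 0], 0], [[2.2, 5.67, 0], 0], [[3.2, 5.45, 0], 0], [[4.0, 5.28, 0], 0], [[4.0, 5.28, 0], 0]]'

```text
t: 16.25
ee_pos: [484.1, 78.7, 42.9]
ee_rot: [[-0.976, 0.02, -0.218], [0.219, 0.034, -0.975], [-0.012, -0.999, -0.037]]
ft_force: [0.0, 0.0, 0.4]
gripper_width: -0.3
```

Run:
```python
from h import *
o=telemetry.get_obs();f=o['ft_force'];print(o['t'],f,wj(o['ee_pos']),f@np.array([.2095,.978,0]))
w=snapshot('wrist')[...,::-1];w=cv2.resize(w,(800,600))[:450]
cv2.imwrite('pics/w6.png',w)
```

```text
16.25 [0.0333298  0.02495517 0.37927848] [-38.5  83.4] 0.03138874507295582
```

View pics/w6.png

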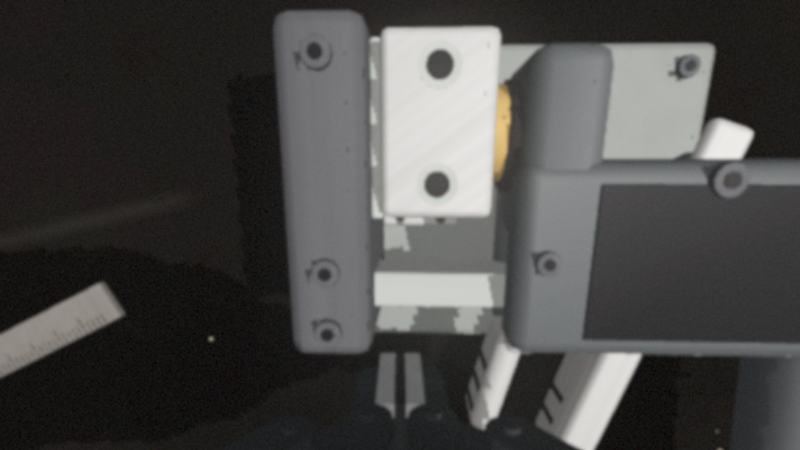

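The wrist view shows the flange tight on the block, the trigger back at rest and the fingers ahead of the lever at about (400,375). Now I'll push the lever.

Request:
carry_out --steps '[[[-0.1, -0.4, 0], 0], [[-0.17, -0.8, 0], 0], [[-0.25, -1.2, 0], 0], [[-0.34, -1.6, 0], 0], [[-0.42, -2.0, 0], 0], [[-0.5, -2.35, 0], 0], [[-0.5, -2.35, 0], 0]]'

```text
t: 17.18
ee_pos: [478.3, 55.2, 42.9]
ee_rot: [[-0.976, 0.019, -0.219], [0.219, 0.034, -0.975], [-0.011, -0.999, -0.038]]
ft_force: [-2.5, 5.2, 0.7]
gripper_width: 0.0
```

Request:
carry_out --steps '[[[-0.08, -0.4, 0], 0], [[-0.17, -0.8, 0], 0], [[-0.25, -1.2, 0], 0], [[-0.34, -1.6, 0], 0], [[-0.42, -2.0, 0], 0], [[-0.42, -2.0, 0], 0]]'

```text
t: 17.92
ee_pos: [473.9, 35.1, 42.9]
ee_rot: [[-0.976, 0.019, -0.219], [0.22, 0.035, -0.975], [-0.011, -0.999, -0.038]]
ft_force: [-2.8, 4.8, 1.0]
gripper_width: -0.2
```

Request:
carry_out --steps '[[[-0.08, -0.4, 0], 0], [[-0.17, -0.8, 0], 0], [[-0.25, -1.2, 0], 0], [[-0.32, -1.5, 0], 0], [[-0.32, -1.5, 0], 0]]'

```text
t: 18.55
ee_pos: [470.5, 20.1, 42.9]
ee_rot: [[-0.975, 0.019, -0.219], [0.22, 0.035, -0.975], [-0.011, -0.999, -0.038]]
ft_force: [-2.1, 5.6, -0.1]
gripper_width: -0.1
```

Request:
carry_out --steps '[[[-0.06, -0.3, 0], 0], [[-0.06, -0.3, 0], 0], [[-0.06, -0.3, 0], 0]]'

```text
t: 18.92
ee_pos: [469.8, 17.3, 42.9]
ee_rot: [[-0.975, 0.019, -0.219], [0.22, 0.035, -0.975], [-0.011, -0.999, -0.039]]
ft_force: [-1.8, 6.4, 1.1]
gripper_width: -0.1
```

Request:
carry_out --steps '[[[-0.06, -0.3, 0], 0], [[-0.08, -0.4, 0], 0], [[-0.08, -0.4, 0], 0]]'

```text
t: 19.3
ee_pos: [469.4, 14.8, 43.0]
ee_rot: [[-0.975, 0.02, -0.219], [0.22, 0.037, -0.975], [-0.011, -0.999, -0.041]]
ft_force: [-4.4, 14.4, 0.8]
gripper_width: 0.1
```

Request:
carry_out --steps '[[[-0.06, -0.3, 0], 0], [[-0.06, -0.3, 0], 0]]'

```text
t: 19.55
ee_pos: [469.5, 14.1, 43.2]
ee_rot: [[-0.975, 0.022, -0.22], [0.221, 0.041, -0.975], [-0.013, -0.999, -0.044]]
ft_force: [-4.1, 21.3, -0.2]
gripper_width: -0.4
```

The lever went hard (21 N) after about 40 mm of head travel. I'll back off, lift and check.

Request:
carry_out --steps '[[[0.1, 0.4, 0], 0], [[0.25, 1.2, 0], 0], [[0.5, 2.5, 0], 0], [[0.63, 3.0, 0], 0], [[0.63, 3.0, 2], 0], [[0.6, 3.0, 6], 0], [[-0.5, 3.0, 10], 0], [[-3, 3.0, 14], 0], [[-4, 3.0, 14], 0], [[-4, 3.0, 14], 0]]'

```text
t: 20.8
ee_pos: [428.8, 44.0, 183.1]
ee_rot: [[-0.975, 0.022, -0.22], [0.22, 0.041, -0.975], [-0.013, -0.999, -0.045]]
ft_force: [0.7, 0.3, 0.4]
gripper_width: -0.3
```

Run:
```python
from h import *
o=telemetry.get_obs();f=o['ft_force'];print(o['t'],f,wj(o['ee_pos']))
w=snapshot('wrist')[...,::-1];w=cv2.resize(w,(800,600))
cv2.imwrite('pics/w7.png',w)
```

```text
20.8 [0.65887857 0.30436785 0.41506153] [-85.3  37.9]
```

View pics/w7.png

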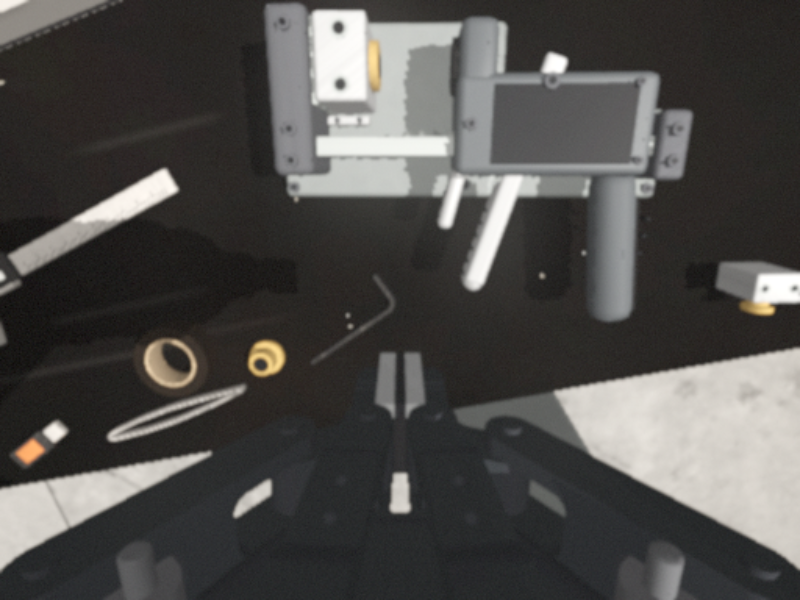

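The final view shows the head's rear edge (658) against the rear stand, with the trigger and lever at rest. The bush flange sits flush on the block (372), the block is at the fixed jaw, and the other items are in place.

```bash
python3 -c "
from h import *
print(bot.hand_in())"
```

```text
the job is handed in; nothing more can be done
None
```

The bush is pressed home and the clamp head is back at its rear stop. I handed the job in at about 21 s of the 48 s allowed.

- **Pressing:** I pumped the trigger four times. The first three strokes ran to its end stop, reading up to 25 N, 14 N and 12 N there. The fourth went stiff mid-stroke, and I stopped at 13.4 N along the push direction. By your figures that is about 39 N at the jaw, between the 20 N and 60 N limits. The wrist picture showed the flange tight on the block.
- **Release:** With the trigger back at rest, I pushed the release lever. It slid the head about 40 mm at 4–6 N, then went hard at the rear stop (21 N).
- **Last look:** The head was against the rear stand, with the trigger and lever at rest. The block stood at the fixed jaw with its flange flush. The hex key, spare bush, tape roll and the visible part of the caliper looked undisturbed. The screwdriver was out of that view, but the arm never went near it. The wrist force was near zero with the tool clear.
- **Limits of the checks:** No check failed or disagreed. The jaw force comes from the trigger force, not a direct measurement. Forces were read only at the end of each move, so a brief peak within a move would not show.

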